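Fish the silt canister out of a clay drain riser with the lifting key

ROBOT

A 6-joint arm with a two-finger parallel gripper is mounted at the origin on the work surface. World frame = base frame: x ahead of the robot, y to its left, z up, the work surface at z = 0. Lengths are in mm, angles in rad, forces in N, time in s.
With the tool pointing down it reaches from about 275 to 750 mm from the base axis. Payload 10.2 kg.
Tool frame: the origin (TCP) lies at the very end of the fingers, on their centre line; the grasp point (between the pads) lies 19 mm behind it; z points along the fingers, y is the line along which they close (so a half turn about z gives the same grasp; the last joint's range is limited). The gripper opens to 88 mm and grips with 3 to 60 N. Pads are 18 mm wide; open, the fingers measure 123 mm over their backs; the gripper's body (75 mm by 187 mm) begins 45 mm behind the grasp point.
Start: joints at [1.071, 0.313, 1.498, -0, 1.331, -0.223], TCP at [143.484, 505.018, 238.72] pointing down, gripper open.
Joint ranges: [-2.94, 2.94], [-0.97, 2.17], [0.19, 2.56], [-1.23, 4.37], [0.02, 3.11], [-2.88, 2.88]. Speed limits (rad/s): [2.39, 2.39, 3.01, 3.14, 3.14, 3.14].

INTERFACE

Orientations are given as a rotation vector (axis times angle).
In Python, from workcell import robot gives the robot as it stands.
- The arm moves only by the shell command python3 -m pendant 'ROWS' [FORCE]. ROWS is a JSON object of lists of equal length, an entry for each row: "delta_pos": the shift along the tool's x, y, z normalised to -1 to 1, where 1 is 0.05 m, a list of three; "angular": the turn, a rotation vector about the tool's x, y, z normalised to -1 to 1, where 1 is 4 degrees, a list of three; "claw": the opening in per cent of the stroke, from 0 (shut) to 100 (fully open). A call has exactly 10 rows; each row shifts and turns the commanded pose from where the row before left it, along the tool's axes as they then stand; what a row does not reach is not made up. A row lasts 1/10 s, in which the tool goes at most 50 mm and 8.59 degrees, less where a joint would pass 70% of its speed; a pose out of reach is approached as far as the arm can. A call with a number of a shift or a turn outside -1 to 1 is refused whole. A call with a gripper value outside its range is refused whole. The fingers move at their own pace and stop on an object; FORCE is the grip in N (left out, the last holds). Time passes only in rows, so rows that do not move let the fingers close, or fill a call up. It gives the time, the measured TCP pose, the force, the opening and the grip force at its end, in the units of the state.
- robot.read_state(): the state, without advancing time (a new reading comes with each control period).
- robot.snapshot(name): name is "scene" or "top" or "wrist"; returns (picture, depth): 384x512x3 uint8, blue, green, red; 384x512 float32, mm along the optical axis (not along the pixel's ray), 0 where there is no reading.
- robot.camera_params(name): a dict with "vertical_fov" (degrees; the focal length in pixels is half the picture's height over the tangent of half this angle, whatever the lens; pixels are square), "cx", "cy" (the principal point, pixels), "world_from_camera" (4x4, takes a point from camera to world coordinates); the wrist camera has in their place "hand_eye" (4x4, takes a point from camera to tool coordinates, whose origin is the TCP and whose axes are the flange's). Camera axes: x right, y up, looking along -z (the intrinsics and any distortion apply to the point x, -y, -z); pixel columns grow to the right and rows downward; lengths in mm; the calibration is good to about 2 mm. A picture is of the moment at which its call begins: read the wrist's pose just before it. camera_params takes no time and is no camera call.
- robot.close_job(): hands the job in; it is judged then, once.
Trained networks look in the newest picture that a camera, given by its name, has taken for a name from the list of things; names that differ only in an ending like _2 or _b are one class to them, and where a whole thing is asked for, a point or a joint stands for the part that bears it (a point fixed in the world has none). Each returns a list of dicts, best first, with "conf" (0 to 1); they miss things now and then, are a little off and sometimes report something else, mostly with a low value. They report only what shows in the picture. A call takes as long as a camera call. They do not tell look-alikes from the thing itself.
- robot.spot_in(camera, name): "bbox" ([centre column, centre row, width, height] as shares, 0 to 1, of the picture: columns of its width, rows of its height, round what is visible of it).
- robot.regions_of(camera, name): "region" (384x512 bool, what is visible of it) and "bbox" ([centre column, centre row, width, height] as shares, 0 to 1, of the picture: columns of its width, rows of its height, round what is visible of it).
The state is a dict: "t": time; "joint_pos": joint angles; "qd": joint speeds; "effort": joint torques, N m; "tool_pos": TCP position; "tcp_rot": TCP orientation; "contact_force": force on the tool from outside, world axes, zero at the start; "ft_torque": the same for the moment, N m; "gripper_width": finger opening in mm; "finger_force": force on a finger pad.
Only numpy, scipy, OpenCV 4.12 (cv2) and the standard library are available. Lean on these libraries where they do the work, as an engineer would, in place of code of your own. Each camera call takes 0.05 s, during which the arm holds its last target. There are 200 camera calls.

TASK

One of the two clay drain risers has a small silt canister at its bottom: take the lifting key from its rack, work the key's crossbar down through the slot in the canister's lid (the lid may be screwed on at any angle, so feel for the slot), give it a quarter turn and lift the canister out of the pipe on the key. Stand the canister upright on the floor of the square terracotta tray, free the key from it and hang the key back between the rails of its rack. The gripper itself must not touch the canister, and leave the pots, jar, kneeling block, cloche and cultivator where they are.

Things in the scene. Friction and masses are not known exactly. Their poses are not given: they have to be found in the camera images.
- canister_center (a point): Silt canister: aluminium cup 51 mm across, rim 47 mm tall, 0.1 to 0.2 kg, at the bottom of one riser. Point on its axis, 22.5 mm above its underside; z up. Its steel lid is a flat plate 5 mm thick, top 45 mm above the underside (2 mm below the rim), with one central through slot 32 x 13 mm; below the plate it is hollow for 35 mm. The slot's angle: see canister.
- key_grip (a point): Lifting key, 0.14 kg, hanging upright: point at the centre of its wooden handle, 60 mm long (key's x) x 22 wide (key's y) x 26 tall; z up the rod. Grip it across the 22 mm. Under it a collar 24 mm square, 14 mm tall, underside 27 mm below this point; then an 8 mm rod to the foot, a crossbar 24 mm long (along key's x, as the handle), 6 wide, 7 tall, underside 140 mm below this point.
- rack_mid (a point): Key rack (fixed): two level rails 10 mm wide along the rack's x, 14 mm gap between them, free from 35 mm before (-x, open end) to 40 mm beyond this point (post). Point midway between the rails at their tops, 143 mm above the table. The rod hangs in the gap, collar on the rails, handle centre 27 mm above this point. The crossbar, turned along the rails, passes up or down through the gap.
- riser_a_mouth (a point): Clay drain riser (fixed upright pipe): 76 mm outside, bore 62 mm, 140 mm tall, closed floor 10 mm above the table. This point is the centre of its mouth, z up. Looks the same as riser_b; one of them holds the canister, the other is empty.
- riser_b_mouth (a point): The other clay drain riser, same sizes and point as riser_a.
- tray_floor (a point): Square terracotta tray (fixed), 130 x 130 mm outside, walls 6 mm thick, 22 mm tall. This point is the centre of its inner floor, 6 mm above the table.
- pot_big_mid (a point): bystander: large terracotta pot, 100 mm across, 90 mm tall; point in the middle of it
- pot_small_mid (a point): bystander: small terracotta pot, 66 mm across, 60 mm tall; point in the middle of it
- jar_mid (a point): bystander: white plastic jar with a screw lid, 80 mm across, 100 mm tall; point in the middle of it
- kneeler_mid (a point): bystander: green kneeling block 280 x 140 x 40 mm; point in the middle of it
- cloche_mid (a point): bystander: glass cloche, 150 mm across, 145 mm tall with its knob; point in the middle of it
- cultivator_mid (a point): bystander: three-tined hand cultivator about 260 mm long, lying down; point in the middle of it
- key: The same lifting key; origin at the underside of its crossbar, on the rod's axis, axes as for the handle point.
- canister: The same canister; origin at the centre of its underside. Its lid is screwed on stiffly and does not turn under light pressing; the slot's length lies at an unmeasured angle, up to 1.0 rad either way (seen from above) of the canister's own x axis.
Not all that is in view belongs to the job. There is more than one size of the part that bears tray_floor; the job needs the middle-sized.

How it is judged:
By the outcome, as a careful person would: the job done as asked, in the order asked, and still so for the second after the job is handed in, with the robot touching nothing.
It also fails if it takes over 72 s, if anything falls off the work surface, if the arm or the gripper's body presses on something with over 40 N, if the wrist force passes 120 N, or if a joint passes its speed limit or range.

## Working session

There is one attempt and no reset: what is moved stays moved. The work goes in short steps, Python scripts to look and compute and a shell command to move; the robot and the scene stay as the last step left them, time stands still between calls to the robot, and variables do not carry over. Pictures are saved under pics/ and viewed, at most 13 in all, crops included, and the job is handed in when it is done.

```bash
ls; mkdir -p pics; cat > h.py <<'E'
import numpy as np, cv2
from scipy.spatial.transform import Rotation as R
from workcell import robot
def cloud(cam):
    st=robot.read_state(); img,d=robot.snapshot(cam); p=robot.camera_params(cam)
    f=192/np.tan(np.radians(p["vertical_fov"])/2)
    v,u=np.mgrid[0:384,0:512]
    P=np.stack([(u-p["cx"])*d/f,-(v-p["cy"])*d/f,-d],-1)
    if "world_from_camera" in p: T=np.array(p["world_from_camera"])
    else:
        T=np.eye(4);T[:3,:3]=R.from_rotvec(st["tcp_rot"]).as_matrix();T[:3,3]=st["tool_pos"]
        T=T@np.array(p["hand_eye"])
    W=P@T[:3,:3].T+T[:3,3]; W[d==0]=np.nan
    return img,d,W,T,f,p
E
python3 - <<'E'
from h import *
for c in ["scene","top"]:
    img,d,W,T,f,p=cloud(c); np.save(f"/tmp/{c}.npy",W); cv2.imwrite(f"pics/{c}.png",img)
    print(c,{k:v for k,v in p.items()})
    for n in ["key_grip","rack_mid","riser_a_mouth","canister_center","tray_floor"]:
        for r in robot.regions_of(c,n):
            w=W[r["region"]]; w=w[~np.isnan(w[:,0])]
            print(n,round(r["conf"],2),np.round(np.array(r["bbox"])*[512,384,512,384]),np.round(np.median(w,0)) if len(w) else None, np.round(w.min(0)) if len(w) else 0,np.round(w.max(0)) if len(w) else 0)
print(robot.read_state())
E
```

```text
pics
scene {'vertical_fov': 57.9999369670654, 'cx': 257.75477697810913, 'cy': 191.42899022042238, 'world_from_camera': array([[-4.61321155e-02, -8.18317204e-01,  5.72912542e-01,
         1.08926218e+03],
       [ 9.98882657e-01, -4.36794998e-02,  1.80426910e-02,
        -2.87050230e+01],
       [ 1.02598888e-02,  5.73104750e-01,  8.19417891e-01,
         9.67259919e+02],
       [ 0.00000000e+00,  0.00000000e+00,  0.00000000e+00,
         1.00000000e+00]])}
key_grip 0.64 [178. 167.  14.  27.] [ 444. -290.  181.] [ 269. -345.   -7.] [ 470. -274.  187.]
rack_mid 0.96 [189. 191.  32.  55.] [ 500. -272.   26.] [ 310. -343.   -4.] [ 538. -223.  161.]
riser_a_mouth 0.88 [295. 236.  34.  44.] [625.  65.  95.] [483.  28.  -4.] [647. 124. 143.]
riser_a_mouth 0.58 [365. 275.  34.  39.] [728. 250.  97.] [679. 221.   4.] [753. 291. 106.]
riser_a_mouth 0.55 [176. 164.  11.  28.] [ 447. -290.  181.] [ 413. -307.   89.] [ 470. -274.  185.]
tray_floor 0.85 [399. 213.  43.  28.] [484. 412.   5.] [431. 352.  -4.] [543. 471.  20.]
tray_floor 0.76 [372. 160.  63.  47.] [255. 350.  10.] [155. 245.  -3.] [
[... 1378 characters left out ...]
4. 446.  39.]
{'t': 0.6, 'joint_pos': array([ 1.07058533e+00,  3.12898204e-01,  1.49770089e+00,  4.42817699e-05,
        1.33101719e+00, -2.23443810e-01]), 'qd': array([ 0.00091117,  0.00063472,  0.00063201,  0.00241212, -0.00034141,
        0.00145876]), 'effort': array([-3.30665234e-04, -4.01987529e+01, -2.52345371e+01,  6.94172597e-02,
        3.22091638e-02, -5.18171089e-05]), 'tool_pos': array([143.47997132, 505.01722882, 238.72076074]), 'tcp_rot': array([-4.33368310e-01, -3.11150944e+00,  1.08003209e-05]), 'contact_force': array([-0.80496409, -1.04273011, -0.04857048]), 'ft_torque': array([-0.02953437,  0.03107587,  0.05587951]), 'finger_force': 0.0, 'gripper_width': 88.06520263079707}
```

```bash
python3 - <<'E'
import cv2,numpy as np
a=cv2.imread("pics/top.png"); cv2.imwrite("pics/top2.png",cv2.resize(a,(800,600),interpolation=cv2.INTER_CUBIC))
a=cv2.imread("pics/scene.png"); cv2.imwrite("pics/scene2.png",cv2.resize(a,(800,600),interpolation=cv2.INTER_CUBIC))
E
```

```text
(no output)
```

View pics/top2.png

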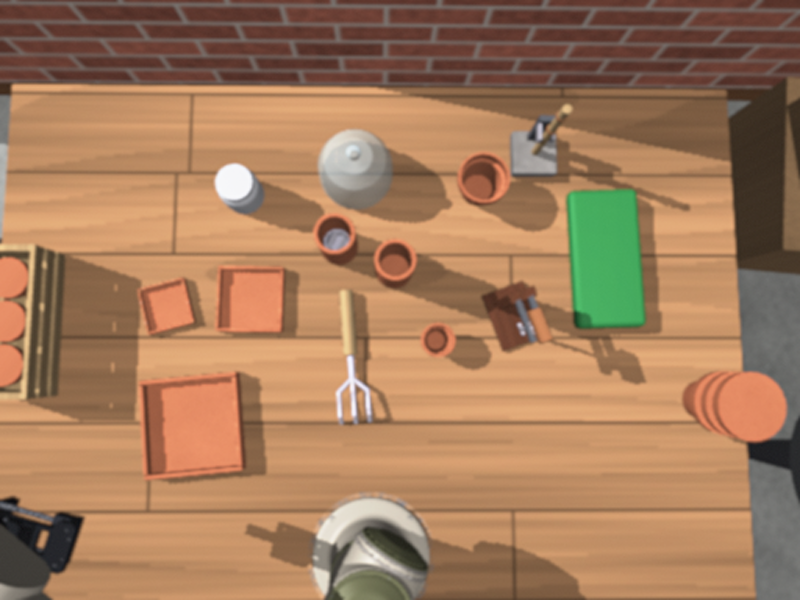

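View pics/scene2.png

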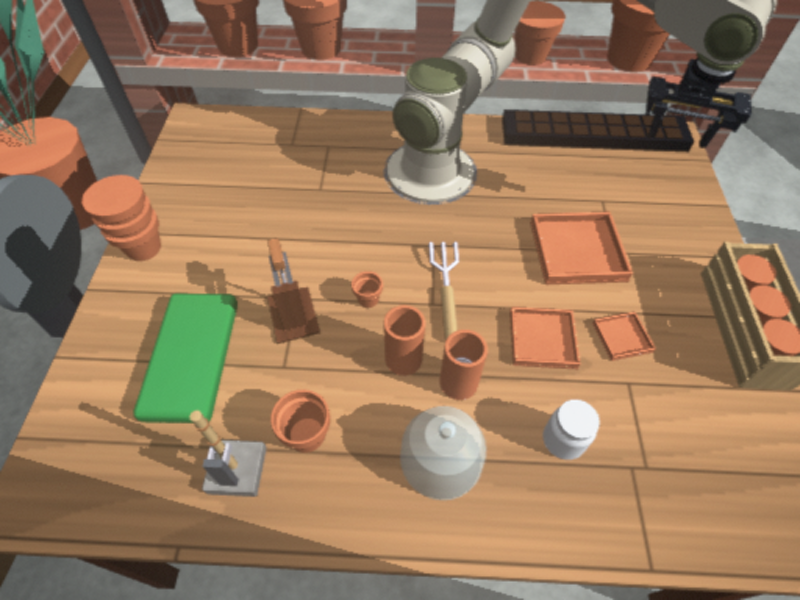

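The top view shows the canister in the riser at (335,237), with the empty riser at (395,262). The key rack is at (518,315). The middle-sized tray is at (250,300), and the grey holder at (540,140) is a decoy. Next I measure them precisely.

```bash
cat >> h.py <<'E'
def circ(p):
    A=np.c_[2*p[:,:2],np.ones(len(p))]; s=np.linalg.lstsq(A,(p[:,:2]**2).sum(1),rcond=None)[0]
    return s[:2],np.sqrt(s[2]+s[:2]@s[:2])
def box(W,c,r,z0,z1):
    w=W.reshape(-1,3); w=w[~np.isnan(w[:,0])]
    return w[(np.hypot(w[:,0]-c[0],w[:,1]-c[1])<r)&(w[:,2]>z0)&(w[:,2]<z1)]
def rect(p): 
    (c,s,a)=cv2.minAreaRect(p[:,:2].astype(np.float32)); return np.round(c,1),np.round(s,1),round(a,1)
def go(x,y,z,yaw=None):
    """report tool-frame shift (units of 50mm) from present pose to world target; yaw= world angle of tool y axis (deg)"""
    st=robot.read_state(); M=R.from_rotvec(st["tcp_rot"]); d=M.inv().apply(np.array([x,y,z])-st["tool_pos"])/50
    print("shift units",np.round(d,3),"max",abs(d).max().round(2))
    yv=M.apply([0,1,0]); cur=np.degrees(np.arctan2(yv[1],yv[0])); 
    print("tooly yaw",cur.round(2),"t",st["t"],"pos",np.round(st["tool_pos"],1),"q6",st["joint_pos"][5].round(2),"F",np.round(st["contact_force"],1),"w",round(st["gripper_width"],1))
    if yaw is not None:
        e=(yaw-cur+90)%180-90; print("turn about tool z, units(4deg):",round(-e/4,2))
E
python3 - <<'E'
from h import *
for c in ["scene","top"]:
    W=np.load(f"/tmp/{c}.npy"); print(c)
    for g in [(615,69),(570,-35)]:
        p=box(W,g,60,130,150); print(len(p)); 
        if len(p)>8: print(circ(p),np.median(p[:,2]),rect(p))
    p=box(W,(615,69),35,-5,100);print("in",np.round(np.percentile(p[:,2],[5,50,95])))
    p=box(W,(440,-290),60,172,200);print("key",len(p),rect(p),np.median(p[:,2]))
    p=box(W,(470,-274),70,135,150);print("rails",len(p),rect(p),np.median(p[:,2]))
    p=box(W,(470,-274),110,-10,200);print(np.histogram(p[:,2],range(-10,201,10))[0])
    p=box(W,(500,243),100,12,40);print("tray",len(p),rect(p))
    for n,g in dict(cloche=(690,50)).items(): p=box(W,g,110,100,160); print(n,len(p),p.mean(0) if len(p) else 0)
print(robot.camera_params("wrist"))
go(615,69,330)
E
```

```text
scene
248
(array([609.05421749,  67.10881744]), np.float64(34.311838167225744)) 138.7150647928225 (array([608.1,  67.3]), array([73.7, 74.2]), 39.0)
229
(array([561.59626505, -43.19173042]), np.float64(34.46049536143844)) 138.59460259913465 (array([561.2, -43.5]), array([74.1, 73.6]), 26.5)
in [-0. 53. 95.]
key 131 (array([ 439.9, -292.8]), array([61.4, 21.6]), 20.3) 181.86385406057877
rails 211 (array([ 462.2, -288.4]), array([98.5, 49.3]), 25.3) 142.3463275954449
[1145 1062  191   29   25   31   29   31   31   35   35   40   32   39
   46  183    6   17   25  110    0]
tray 399 (array([500.1, 242.3]), array([130.7, 134.8]), 88.3)
cloche 1451 [726.03999255  42.1997753  117.31378821]
top
213
(array([606.57951077,  65.69709803]), np.float64(34.34143364018304)) 138.9280842413168 (array([606.6,  65.8]), array([74. , 74.1]), 71.3)
208
(array([559.31458557, -44.51173568]), np.float64(34.374981931364495)) 139.0534091682755 (array([558.9, -44.5]), array([73.7, 73.5]), 89.5)
in [13. 53. 93.]
key 195 (array([ 438.9, -293.8]), array([59.5, 22.5]), 20.4) 182.086355714541
rails 261 (array([ 460.6, -286.9]), array([94.8, 50.4]), 21.1) 142.67543502108765
[1303 1576  318    3   16    7    9    5    8    5    6    6    5    6
   44  229   13   17   47  153    0]
tray 369 (array([499.9, 241.4]), array([131. , 128.7]), 89.6)
cloche 1098 [725.16185182  39.301282   117.3203972 ]
{'vertical_fov': 66.72309222944703, 'cx': 259.9611355289082, 'cy': 187.900133632458, 'hand_eye': array([[-3.66348639e-04,  9.61342155e-01,  2.75356365e-01,
         7.12564248e+01],
       [ 9.99999769e-01,  5.09595422e-04, -4.48680409e-04,
         6.58348908e-01],
       [-5.71655734e-04,  2.75356137e-01, -9.61342120e-01,
        -1.44465535e+02],
       [ 0.00000000e+00,  0.00000000e+00,  0.00000000e+00,
         1.00000000e+00]])}
shift units [-11.454  -5.812  -1.826] max 11.45
tooly yaw 74.14 t 0.6 pos [143.5 505.  238.7] q6 -0.22 F [-0.8 -1.  -0. ] w 88.1
```

```bash

T='' 
python3 -m pendant '{"delta_pos":[[0,0,0],[0,0,0],[0,0,0],[0,0,0],[0,0,0],[0,0,0],[0,0,0],[0,0,0],[0,0,0],[0,0,0]],"angular":[[0,0,1],[0,0,1],[0,0,1],[0,0,1],[0,0,1],[0,0,1],[0,0,1],[0,0,1],[0,0,1],[0,0,1]],"claw":[100,100,100,100,100,100,100,100,100,100]}'
python3 -m pendant '{"delta_pos":[[0,0,0],[0,0,0],[0,0,0],[0,0,0],[0,0,0],[0,0,0],[0,0,0],[0,0,0],[0,0,0],[0,0,0]],"angular":[[0,0,1],[0,0,1],[0,0,1],[0,0,1],[0,0,1],[0,0,1],[0,0,1],[0,0,1],[0,0,1],[0,0,1]],"claw":[100,100,100,100,100,100,100,100,100,100]}'
python3 -m pendant '{"delta_pos":[[0,0,0],[0,0,0],[0,0,0],[0,0,0],[0,0,0],[0,0,0],[0,0,0],[0,0,0],[0,0,0],[0,0,0]],"angular":[[0,0,1],[0,0,1],[0,0,1],[0,0,1],[0,0,1],[0,0,1],[0,0,1],[0,0,1],[0,0,1],[0,0,1]],"claw":[100,100,100,100,100,100,100,100,100,100]}'
python3 -m pendant '{"delta_pos":[[0,0,0],[0,0,0],[0,0,0],[0,0,0],[0,0,0],[0,0,0],[0.295,0.82,0.03],[0.295,0.82,0.03],[0.295,0.82,0.03],[0.295,0.82,0.03]],"angular":[[0,0,0.96],[0,0,0.96],[0,0,0.96],[0,0,0.96],[0,0,0.96],[0,0,1],[0,0,0],[0,0,0],[0,0,0],[0,0,0]],"claw":[100,100,100,100,100,100,100,100,100,100]}'
python3 -m pendant '{"delta_pos":[[0.295,0.82,0.03],[0.295,0.82,0.03],[0.295,0.82,0.03],[0.295,0.82,0.03],[0.295,0.82,0.03],[0.295,0.82,0.03],[0.295,0.82,0.03],[0.295,0.82,0.03],[0.295,0.82,0.03],[0.295,0.82,0.03]],"angular":[[0,0,0],[0,0,0],[0,0,0],[0,0,0],[0,0,0],[0,0,0],[0,0,0],[0,0,0],[0,0,0],[0,0,0]],"claw":[100,100,100,100,100,100,100,100,100,100]}'
python3 - <<'E'
from h import *
go(542,41,220,-69)
img,d,W,T,f,p=cloud("wrist"); cv2.imwrite("pics/w1.png",img); np.savez("/tmp/w1.npz",W=W,T=T,f=f)
for g in [(608,66.5),(560,-44)]:
    q=box(W,g,60,130,150); print(len(q)); 
    if len(q)>8: print(circ(q),np.median(q[:,2]))
q=box(W,(608,66.5),27,40,75); print("lid z",np.median(q[:,2]),circ(q) if len(q) else 0)
for c in ["canister_center"]:
    for r in robot.spot_in("wrist",c): print(c,round(r["conf"],2),np.round(np.array(r["bbox"])*[512,384,512,384]))
cv2.imwrite("pics/w1.png",cv2.resize(img,(800,600)))
E
```

```text
t: 1.6
tool_pos: [143.5, 505.0, 238.7]
tcp_rot: [1.476, 2.774, 0.0]
contact_force: [-0.1, 0.1, 0.2]
gripper_width: 88.0
finger_force: 0.0
t: 2.6
tool_pos: [143.5, 505.0, 238.7]
tcp_rot: [-2.335, -2.102, 0.0]
contact_force: [-0.6, -0.4, -0.9]
gripper_width: 88.3
finger_force: 0.0
t: 3.6
tool_pos: [143.5, 505.0, 238.7]
tcp_rot: [2.913, 1.176, -0.0]
contact_force: [-0.3, 0.7, 0.7]
gripper_width: 88.1
finger_force: 0.0
t: 4.6
tool_pos: [257.9, 371.6, 232.8]
tcp_rot: [-3.089, -0.572, -0.001]
contact_force: [-0.2, 0.1, -0.1]
gripper_width: 88.3
finger_force: 0.0
t: 5.6
tool_pos: [542.5, 41.1, 217.7]
tcp_rot: [-3.089, -0.57, -0.0]
contact_force: [0.2, -0.4, -0.0]
gripper_width: 88.1
finger_force: 0.0
shift units [-0.009 -0.001 -0.046] max 0.05
tooly yaw -69.08 t 5.6 pos [542.5  41.1 217.7] q6 1.07 F [ 0.2 -0.4 -0. ] w 88.1
turn about tool z, units(4deg): -0.02
3111
(array([607.93502223,  67.92857425]), np.float64(33.88316296931475)) 138.04228069215958
2168
(array([561.14208989, -41.1728327 ]), np.float64(34.10884632271757)) 137.82340929866695
lid z 53.91429307946771 (array([607.66813881,  69.00856084]), np.float64(19.259216592656273))
canister_center 0.94 [259. 104.  47.  55.]
```

View pics/w1.png

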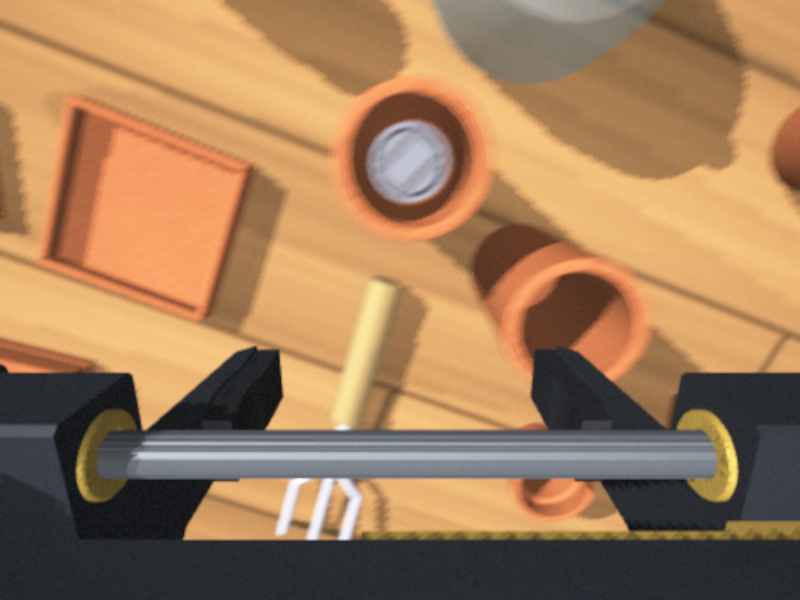

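The canister is in the riser at (410,160), and its lid carries a diagonal band that could be the slot. I check the depth inside it.

```bash
python3 - <<'E'
import cv2,numpy as np
D=np.load("/tmp/w1.npz");Z=D["W"][...,2]
np.set_printoptions(linewidth=250)
print(np.nan_to_num(Z[76:132:2,232:288:2],nan=-1).astype(int))
a=cv2.imread("pics/w1.png");c=a[95:225,340:480]
c=cv2.resize(c,(600,560),interpolation=cv2.INTER_CUBIC); cv2.imwrite("pics/w1c.png",c)
E
```

```text
[[114 102  93  86  76  65  56  44  37  31  24  16  15  12  11  13  17  25  29  36  46  57  64  73  84  95 104 114]
 [105  95  81  72  61  50  39  26  16  10   9   6   8   8   8   8   7   8  10  17  28  39  49  58  73  84  95 106]
 [ 96  84  72  59  46  34  21   9   8  55  55  55  56  55  55  54  55  54   8   8   9  19  31  44  60  74  85  96]
 [ 88  74  60  46  28  16  10  55  56  55  53  51  51  52  52  53  55  55  54  57   7   9  13  28  46  60  75  85]
 [ 79  63  50  32  15   7  55  56  55  45  34  24  20  52  54  25  37  52  54  55  55   8   7  14  30  47  61  77]
 [ 67  53  37  18  54  56  54  45  28  16  12  13  53  52  53  54  53  54  54  50  54  53   8   8  15  32  50  68]
 [ 58  40  22  54  55  54  44  23  15  13  13  54  52  52  55  52  53  53  54  54  46  54  55   9   9  20  42  60]
 [ 51  31   9  56  54  42  22  13  13  12  53  54  52  54  54  52  14  12  53  52  53  44  53  54   8   8  31  50]
 [ 44  22  54  54  51  26  12  10  14  53  53  54  55  54  53  13  13  13  14  52  53  26  53  54   7   9  20  39]
 [ 35  14  55  54  39  13  13  14  53  53  53  53  54  52  12  14
[... 1420 characters left out ...]
  33  52]
 [ 62  46  26   9  54  55  44  53  53  51  53  53  55  53  52  52  13  11  12  25  46  54  55   8   9  26  45  63]
 [ 72  56  40  22   7  55  54  46  53  53  53  53  52  53  52  13  11  16  27  50  55  55   7   8  17  40  57  73]
 [ 83  68  54  37  18   9  55  55  55  52  34  23  54  53  19  25  35  47  55  54  55   8   9  18  34  -1  67  83]
 [ 92  80  66  51  36  21   9  54  55  55  55  52  50  50  50  53  55  55  55  55   8   9  20  35  50  63  78  93]
 [102  90  78  63  53  40  26  12   8  55  54  56  55  54  54  55  53  54   7   8  10  23  38  52  65  78  88 101]
 [111 100  89  78  68  57  44  33  23  15  10   8   9   8   8   8   9   9  11  22  33  41  54  67  80  91  99 110]]
```

View pics/w1c.png

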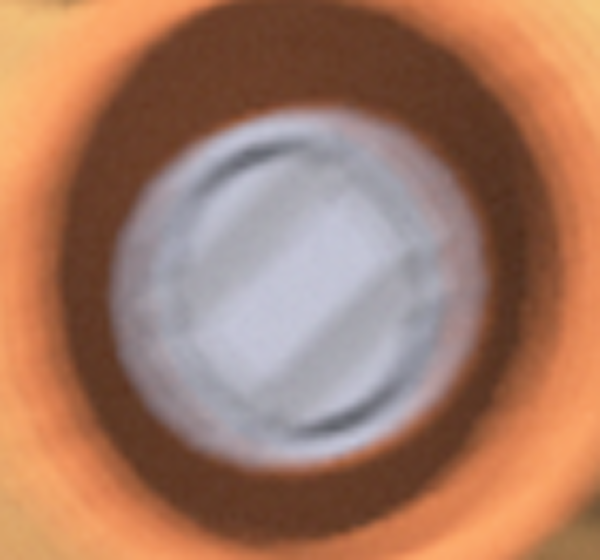

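Depth shows the slot clearly, reading 13 mm inside against 53 mm on the plate. I project its rays onto the lid plane for centre and angle.

```bash
cat >> h.py <<'E'
def slot(W,o,c,zl,depth=20):
    """slot rect: rays whose hit is deeper than lid, re-projected to plane z=zl"""
    Z=W[...,2]; s=((zl-o[2])/(W-o)[...,2])[...,None]; Pl=o+(W-o)*s
    near=np.hypot(Pl[...,0]-c[0],Pl[...,1]-c[1])<22
    m=(near&(Z<zl-depth)).astype(np.uint8)
    n,l,st,ce=cv2.connectedComponentsWithStats(m,connectivity=4)
    dist=[np.hypot(*(Pl[l==i].mean(0)[:2]-c)) if st[i,4]>40 else 99 for i in range(1,n)]
    i=1+int(np.argmin(dist)); p=Pl[l==i]
    cv=np.cov(p[:,:2].T); w,v=np.linalg.eigh(cv); e=v[:,1]
    rim=(np.abs(Z-zl)<4)&(np.hypot(Pl[...,0]-c[0],Pl[...,1]-c[1])<40)
    cnt,_=cv2.findContours(rim.astype(np.uint8),cv2.RETR_EXTERNAL,cv2.CHAIN_APPROX_NONE)
    k=max(cnt,key=cv2.contourArea)[:,0]; q=Pl[k[:,1],k[:,0]]
    print("slot n",len(p),"c",p.mean(0).round(1),"angle",np.degrees(np.arctan2(e[1],e[0])).round(1),"dims",np.sqrt(12*w).round(1),"rect",rect(p),"rimfit",circ(q))
E
python3 - <<'E'
from h import *
D=np.load("/tmp/w1.npz"); slot(D["W"],D["T"][:3,3],np.array([607.8,68.5]),54)
W=D["W"]; q=box(W,(607.8,68.5),18,45,60); print(np.median(q[:,2]))
p=box(W,(500,243),100,12,40);print("tray",len(p),rect(p),np.median(p[:,2]))
# key view pose
u=np.array([np.cos(np.radians(21)),np.sin(np.radians(21))]); k=np.array([439.5,-293.5])-71*u; go(k[0],k[1],230,-69.3)
E
```

```text
slot n 402 c [607.8  69.1  54. ] angle 155.2 dims [12.8 31.5] rect (array([607.8,  69.4]), array([12.6, 31.1]), 64.9) rimfit (array([607.57862292,  69.35420342]), np.float64(24.76064674528869))
53.4519713253801
tray 3148 (array([500.2, 243.9]), array([131.1, 130.5]), 89.1) 19.633452322275474
shift units [-5.717  5.495 -0.257] max 5.72
tooly yaw -69.31 t 5.7 pos [543.6  39.1 216.9] q6 1.07 F [ 0.7  0.4 -0.6] w 88.1
turn about tool z, units(4deg): -0.0
```

```bash

python3 -m pendant '{"delta_pos":[[-0.635,0.61,-0.03],[-0.635,0.61,-0.03],[-0.635,0.61,-0.03],[-0.635,0.61,-0.03],[-0.635,0.61,-0.03],[-0.635,0.61,-0.03],[-0.635,0.61,-0.03],[-0.635,0.61,-0.03],[-0.635,0.61,-0.03],[0,0,0]],"angular":[[0,0,0],[0,0,0],[0,0,0],[0,0,0],[0,0,0],[0,0,0],[0,0,0],[0,0,0],[0,0,0],[0,0,0]],"claw":[100,100,100,100,100,100,100,100,100,100]}'
python3 - <<'E'
from h import *
robot.snapshot("wrist")
img,d,W,T,f,p=cloud("wrist")
p=box(W,(440,-292),60,172,200);print("key",len(p),rect(p),p[:,2].mean())
p=box(W,(465,-284),70,136,150);print("rails",len(p),rect(p),np.median(p[:,2]))
q=p[(p-p.mean(0))[:,:2]@[.93,.36]<0]; print(rect(q))
p=box(W,(460,-284),70,148,168);print("collar/post",len(p),rect(p),np.median(p[:,2]))
np.savez("/tmp/w2.npz",W=W,T=T); cv2.imwrite("pics/w2.png",cv2.resize(img,(800,600)))
go(440,-292,230,-69.3)
E
```

```text
t: 6.7
tool_pos: [370.9, -318.8, 231.3]
tcp_rot: [3.09, 0.564, -0.001]
contact_force: [0.6, 0.3, 0.3]
gripper_width: 88.0
finger_force: 0.0
key 3249 (array([ 439.5, -292.7]), array([60.2, 21.8]), 20.1) 181.12925722619815
rails 3645 (array([ 461.2, -285.2]), array([94.1, 49.8]), 20.7) 141.34879250507882
(array([ 449. , -289.1]), array([69.1, 34.1]), 20.0)
collar/post 0 (array([0., 0.]), array([0., 0.]), 0.0) nan
shift units [1.428 0.042 0.023] max 1.43
tooly yaw -69.13 t 6.8 pos [ 372.5 -315.5  231.1] q6 0.26 F [ 0.7 -0.1  0.8] w 87.7
turn about tool z, units(4deg): 0.04
  return _methods._mean(a, axis=axis, dtype=dtype,
  ret = ret.dtype.type(ret / rcount)
```

View pics/w2.png

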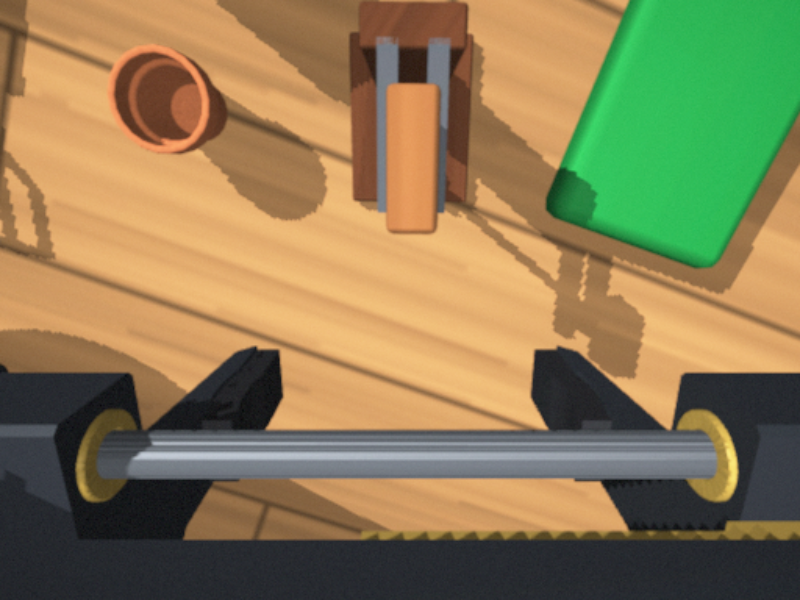

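The key hangs aligned with its rails, handle at (412,158), with the post at the far end. I grasp it now.

```bash

python3 -m pendant '{"delta_pos":[[0.35,0.02,0],[0.35,0.02,0],[0.35,0.01,0],[0.365,0,0],[0,0,0.4],[0,0,0.4],[0,0,0.4],[0,0,0.24],[0,0,0],[0,0,0]],"angular":[[0,0,0.17],[0,0,0],[0,0,0],[0,0,0],[0,0,0],[0,0,0],[0,0,0],[0,0,0],[0,0,0],[0,0,0]],"claw":[100,100,100,100,100,100,100,100,100,100]}' 35
python3 - <<'E'
from h import *
go(439.5,-292.7,159,-69.8)
E
```

```text
t: 7.8
tool_pos: [440.4, -293.0, 160.0]
tcp_rot: [3.092, 0.554, 0.001]
contact_force: [0.3, 0.9, 0.3]
gripper_width: 88.2
finger_force: 0.0
shift units [-0.015 -0.012  0.019] max 0.02
tooly yaw -69.69 t 7.8 pos [ 440.4 -293.   160. ] q6 0.41 F [0.3 0.9 0.3] w 88.2
turn about tool z, units(4deg): 0.03
```

```bash

python3 -m pendant '{"delta_pos":[[0,0,0],[0,0,0],[0,0,0],[0,0,0],[0,0,0],[0,0,0],[0,0,0],[0,0,0],[0,0,0],[0,0,-0.1]],"angular":[[0,0,0],[0,0,0],[0,0,0],[0,0,0],[0,0,0],[0,0,0],[0,0,0],[0,0,0],[0,0,0],[0,0,0]],"claw":[0,0,0,0,0,0,0,0,0,0]}' 35
python3 - <<'E'
from h import *
go(439.5,-292.7,305,-69.8)
E
```

```text
t: 8.8
tool_pos: [439.6, -293.1, 163.8]
tcp_rot: [-3.091, -0.552, 0.001]
contact_force: [0.8, 1.1, -1.5]
gripper_width: 22.0
finger_force: 35.0
shift units [-1.000e-03 -1.300e-02 -2.825e+00] max 2.82
tooly yaw -69.74 t 8.8 pos [ 439.6 -293.1  163.8] q6 0.41 F [ 0.8  1.1 -1.5] w 22.0
turn about tool z, units(4deg): 0.02
```

```bash

python3 -m pendant '{"delta_pos":[[0,0,-0.5],[0,0,-0.6],[0,0,-0.6],[0,0,-0.6],[0,0,-0.55],[0,0,-0.1],[0,0,0],[0,0,0],[0,0,0],[0,0,0]],"angular":[[0,0,0],[0,0,0],[0,0,0],[0,0,0],[0,0,0],[0,0,1],[0,0,1],[0,0,1],[0,0,1],[0,0,1]],"claw":[0,0,0,0,0,0,0,0,0,0]}'
python3 -m pendant '{"delta_pos":[[0,0,0],[0,0,0],[0,0,0],[0,0,0],[0,0,0],[0,0,0],[0,0,0],[0,-0.7,0],[0,-0.8,0],[0,-0.8,0]],"angular":[[0,0,1],[0,0,1],[0,0,1],[0,0,1],[0,0,1],[0,0,1],[0,0,0.25],[0,0,0],[0,0,0],[0,0,0]],"claw":[0,0,0,0,0,0,0,0,0,0]}'
python3 -m pendant '{"delta_pos":[[0,-0.8,0],[0,-0.8,0],[0,-0.8,0],[0,-0.8,0],[0,-0.8,0],[0,-0.8,0],[0,-0.8,0],[0,0,0],[0,0,0],[0,0,0]],"angular":[[0,0,0],[0,0,0],[0,0,0],[0,0,0],[0,0,0],[0,0,0],[0,0,0],[0,0,0],[0,0,0],[0,0,0]],"claw":[0,0,0,0,0,0,0,0,0,0]}'
python3 - <<'E'
from h import *
go(607.8,69.1,240,-114.8)
img,d,W,T,f,p=cloud("wrist"); cv2.imwrite("pics/w3.png",cv2.resize(img,(800,600)))
E
```

```text
t: 9.8
tool_pos: [439.8, -293.3, 311.9]
tcp_rot: [-3.141, -0.003, 0.0]
contact_force: [0.6, 0.0, -1.6]
gripper_width: 22.0
finger_force: 35.0
t: 10.8
tool_pos: [488.3, -187.8, 311.8]
tcp_rot: [-3.069, 0.672, 0.0]
contact_force: [0.0, -0.2, -1.1]
gripper_width: 21.5
finger_force: 35.0
t: 11.8
tool_pos: [605.0, 64.4, 311.8]
tcp_rot: [3.068, -0.674, -0.0]
contact_force: [0.0, -0.4, -1.6]
gripper_width: 21.6
finger_force: 35.0
shift units [ 0.012 -0.109  1.436] max 1.44
tooly yaw -114.76 t 11.8 pos [605.   64.4 311.8] q6 1.92 F [ 0.  -0.4 -1.6] w 21.6
turn about tool z, units(4deg): 0.01
```

View pics/w3.png

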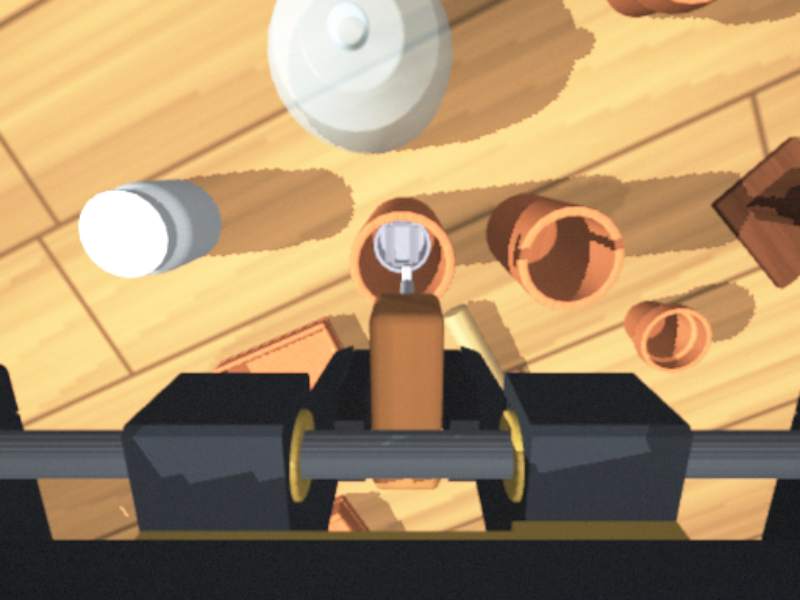

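The key hangs upright in the fingers at (405,380), and the slot at (403,243) lies along its handle. I re-measure the slot from this yaw to check hand-eye bias.

```bash
python3 - <<'E'
from h import *
robot.snapshot("wrist")
img,d,W,T,f,p=cloud("wrist")
slot(W,T[:3,3],np.array([607.8,69.1]),53.7)
q=box(W,(608,68),60,130,148); print(circ(q))
go(607.8,69.1,190,-114.8)
E
```

```text
slot n 203 c [609.4  68.9  53.7] angle 153.2 dims [12.9 31.2] rect (array([608.9,  68.6]), array([12.5, 29.6]), 64.7) rimfit (array([607.96015607,  69.72545208]), np.float64(23.12258245434359))
(array([609.28037754,  67.40674218]), np.float64(34.03670908283256))
shift units [ 0.009 -0.11   2.44 ] max 2.44
tooly yaw -114.81 t 11.95 pos [605.   64.3 312. ] q6 1.92 F [ 0.2  0.  -0.9] w 21.9
turn about tool z, units(4deg): -0.0
```

```bash

python3 -m pendant '{"delta_pos":[[0.02,-0.11,0],[0,0,0],[0,0,0.4],[0,0,0.4],[0,0,0.4],[0,0,0.4],[0,0,0.4],[0,0,0.35],[0,0,0],[0,0,0]],"angular":[[0,0,0],[0,0,0],[0,0,0],[0,0,0],[0,0,0],[0,0,0],[0,0,0],[0,0,0],[0,0,0],[0,0,0]],"claw":[0,0,0,0,0,0,0,0,0,0]}'
python3 - <<'E'
from h import *
go(608.3,69,161,-114.8)
E
```

```text
t: 12.95
tool_pos: [608.6, 69.9, 194.8]
tcp_rot: [-3.069, 0.673, -0.001]
contact_force: [0.2, 0.5, -0.8]
gripper_width: 21.8
finger_force: 35.0
shift units [0.001 0.018 0.677] max 0.68
tooly yaw -114.74 t 12.95 pos [608.6  69.9 194.8] q6 1.93 F [ 0.2  0.5 -0.8] w 21.8
turn about tool z, units(4deg): 0.02
```

```bash

python3 -m pendant '{"delta_pos":[[0,0.018,0.06],[0,0,0.06],[0,0,0.06],[0,0,0.06],[0,0,0.05],[0,0,0.05],[0,0,0],[0,0,0],[0,0,0],[0,0,0]],"angular":[[0,0,0],[0,0,0],[0,0,0],[0,0,0],[0,0,0],[0,0,0],[0,0,0],[0,0,0],[0,0,0],[0,0,0]],"claw":[0,0,0,0,0,0,0,0,0,0]}'
python3 - <<'E'
from h import *
go(608.3,69,161,-114.8)
E
```

```text
t: 13.95
tool_pos: [608.1, 69.1, 177.3]
tcp_rot: [-3.069, 0.673, -0.0]
contact_force: [-0.2, 0.5, -1.9]
gripper_width: 21.7
finger_force: 35.0
shift units [ 0.005 -0.     0.327] max 0.33
tooly yaw -114.74 t 13.95 pos [608.1  69.1 177.3] q6 1.92 F [-0.2  0.5 -1.9] w 21.7
turn about tool z, units(4deg): 0.02
```

```bash

python3 -m pendant '{"delta_pos":[[0,0,0.06],[0,0,0.06],[0,0,0.06],[0,0,0.06],[0,0,0.06],[0,0,0.03],[0,0,0],[0,0,0],[0,0,0],[0,0,0]],"angular":[[0,0,0],[0,0,0],[0,0,0],[0,0,0],[0,0,0],[0,0,0],[0,0,0],[0,0,0],[0,0,0],[0,0,0]],"claw":[0,0,0,0,0,0,0,0,0,0]}'
python3 - <<'E'
from h import *
go(608.3,69,161,-24.8)
E
```

```text
t: 14.95
tool_pos: [608.1, 69.1, 160.8]
tcp_rot: [3.069, -0.673, 0.0]
contact_force: [-0.1, 0.6, -1.1]
gripper_width: 21.5
finger_force: 35.0
shift units [ 0.005 -0.    -0.003] max 0.0
tooly yaw -114.74 t 14.95 pos [608.1  69.1 160.8] q6 1.92 F [-0.1  0.6 -1.1] w 21.5
turn about tool z, units(4deg): -22.48
```

```bash

python3 -m pendant '{"delta_pos":[[0,0,0],[0,0,0],[0,0,0],[0,0,0],[0,0,0],[0,0,0],[0,0,0],[0,0,0],[0,0,0],[0,0,0]],"angular":[[0,0,-1],[0,0,-1],[0,0,-1],[0,0,-1],[0,0,-1],[0,0,-1],[0,0,-1],[0,0,-1],[0,0,-1],[0,0,-1]],"claw":[0,0,0,0,0,0,0,0,0,0]}'
python3 -m pendant '{"delta_pos":[[0,0,0],[0,0,0],[0,0,0],[0,0,0],[0,0,0],[0,0,0],[0,0,0],[0,0,0],[0,0,0],[0,0,0]],"angular":[[0,0,-1],[0,0,-1],[0,0,-1],[0,0,-1],[0,0,-1],[0,0,-1],[0,0,-1],[0,0,-1],[0,0,-1],[0,0,-1]],"claw":[0,0,0,0,0,0,0,0,0,0]}'
python3 -m pendant '{"delta_pos":[[0,0,0],[0,0,0],[0,0,0],[0,0,-0.05],[0,0,-0.06],[0,0,-0.06],[0,0,-0.06],[0,0,-0.06],[0,0,-0.06],[0,0,0]],"angular":[[0,0,-1],[0,0,-1],[0,0,-0.5],[0,0,0],[0,0,0],[0,0,0],[0,0,0],[0,0,0],[0,0,0],[0,0,0]],"claw":[0,0,0,0,0,0,0,0,0,0]}'
python3 - <<'E'
from h import *
go(500,243,310,-24.8)
E
```

```text
t: 15.95
tool_pos: [608.1, 69.1, 160.8]
tcp_rot: [3.113, 0.422, 0.0]
contact_force: [0.6, -0.6, -0.6]
gripper_width: 21.7
finger_force: 35.0
t: 16.95
tool_pos: [608.1, 69.1, 160.8]
tcp_rot: [2.781, 1.461, 0.0]
contact_force: [0.8, -0.2, -1.8]
gripper_width: 21.9
finger_force: 35.0
t: 17.95
tool_pos: [608.2, 69.1, 178.6]
tcp_rot: [2.646, 1.694, 0.001]
contact_force: [0.2, 0.4, -3.0]
gripper_width: 21.8
finger_force: 35.0
shift units [ 2.254 -3.419 -2.629] max 3.42
tooly yaw -24.74 t 17.95 pos [608.2  69.1 178.6] q6 0.35 F [ 0.2  0.4 -3. ] w 21.8
turn about tool z, units(4deg): 0.01
```

```bash

python3 -m pendant '{"delta_pos":[[0,0,-0.1],[0,0,-0.25],[0,0,-0.32],[0,0,-0.36],[0,0,-0.4],[0,0,-0.4],[0,0,-0.4],[0,0,-0.36],[0,0,-0.2],[0,0,-0.1]],"angular":[[0,0,0],[0,0,0],[0,0,0],[0,0,0],[0,0,0],[0,0,0],[0,0,0],[0,0,0],[0,0,0],[0,0,0]],"claw":[0,0,0,0,0,0,0,0,0,0]}'
python3 - <<'E'
from h import *
go(500,243,310,-24.8)
img,d=robot.snapshot("scene"); cv2.imwrite("pics/s4.png",cv2.resize(img[120:300,200:440],(800,600)))
E
```

```text
t: 18.95
tool_pos: [608.1, 69.1, 324.0]
tcp_rot: [2.645, 1.693, 0.002]
contact_force: [0.3, 0.8, -2.3]
gripper_width: 21.7
finger_force: 35.0
shift units [ 2.254 -3.42   0.276] max 3.42
tooly yaw -24.74 t 18.95 pos [608.1  69.1 324. ] q6 0.35 F [ 0.3  0.8 -2.3] w 21.7
turn about tool z, units(4deg): 0.01
```

View pics/s4.png

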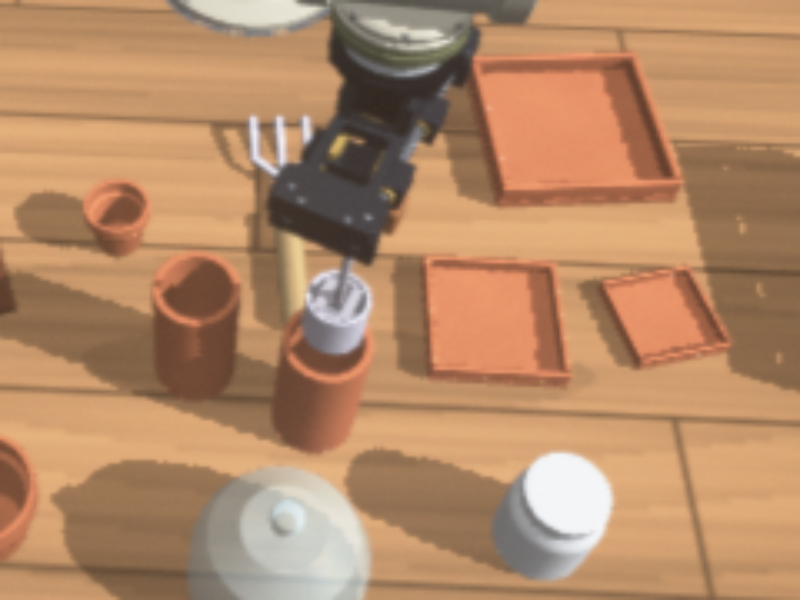

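The canister hangs on the key at (337,310), clear of the riser mouth. I carry it to the tray.

```bash

python3 -m pendant '{"delta_pos":[[0.045,-0.07,0],[0.11,-0.17,0],[0.18,-0.27,0],[0.225,-0.34,0],[0.25,-0.38,0],[0.25,-0.38,0],[0.25,-0.38,0],[0.25,-0.38,0],[0.225,-0.34,0],[0.18,-0.27,0]],"angular":[[0,0,0],[0,0,0],[0,0,0],[0,0,0],[0,0,0],[0,0,0],[0,0,0],[0,0,0],[0,0,0],[0,0,0]],"claw":[0,0,0,0,0,0,0,0,0,0]}'
python3 -m pendant '{"delta_pos":[[0.14,-0.2,0],[0.1,-0.14,0],[0.05,-0.1,0],[0,0,0.1],[0,0,0.25],[0,0,0.3],[0,0,0.3],[0,0,0.3],[0,0,0.2],[0,0,0.1]],"angular":[[0,0,0],[0,0,0],[0,0,0],[0,0,0],[0,0,0],[0,0,0],[0,0,0],[0,0,0],[0,0,0],[0,0,0]],"claw":[0,0,0,0,0,0,0,0,0,0]}'
python3 - <<'E'
from h import *
go(500,243,168,-24.8)
E
```

```text
t: 20.0
tool_pos: [512.1, 222.7, 322.9]
tcp_rot: [-2.644, -1.696, -0.0]
contact_force: [0.1, -0.2, -3.4]
gripper_width: 21.8
finger_force: 35.0
t: 21.0
tool_pos: [499.9, 242.6, 244.1]
tcp_rot: [-2.646, -1.693, 0.002]
contact_force: [-0.5, -0.1, -3.4]
gripper_width: 21.3
finger_force: 35.0
shift units [0.009 0.    1.523] max 1.52
tooly yaw -24.78 t 21.0 pos [499.9 242.6 244.1] q6 0.67 F [-0.5 -0.1 -3.4] w 21.3
turn about tool z, units(4deg): 0.01
```

```bash

python3 -m pendant '{"delta_pos":[[0,0,0.15],[0,0,0.22],[0,0,0.22],[0,0,0.22],[0,0,0.2],[0,0,0.15],[0,0,0.1],[0,0,0.06],[0,0,0.05],[0,0,0]],"angular":[[0,0,0],[0,0,0],[0,0,0],[0,0,0],[0,0,0],[0,0,0],[0,0,0],[0,0,0],[0,0,0],[0,0,0]],"claw":[0,0,0,0,0,0,0,0,0,0]}'
python3 -m pendant '{"delta_pos":[[0,0,0.04],[0,0,0.04],[0,0,0.04],[0,0,0.04],[0,0,0.04],[0,0,0.04],[0,0,0.04],[0,0,0.04],[0,0,0.04],[0,0,0]],"angular":[[0,0,0],[0,0,0],[0,0,0],[0,0,0],[0,0,0],[0,0,0],[0,0,0],[0,0,0],[0,0,0],[0,0,0]],"claw":[0,0,0,0,0,0,0,0,0,0]}'
python3 - <<'E'
from h import *
go(500,243,157,-114.8)
img,d,W,T,f,p=cloud("wrist"); cv2.imwrite("pics/w5.png",cv2.resize(img,(800,600)))
q=box(W,(500,243),60,46,60); print(len(q), rect(q) if len(q) else 0)
E
```

```text
t: 22.0
tool_pos: [499.9, 243.1, 176.7]
tcp_rot: [-2.646, -1.694, 0.0]
contact_force: [1.0, -0.5, -2.8]
gripper_width: 21.8
finger_force: 35.0
t: 23.0
tool_pos: [499.8, 243.1, 158.4]
tcp_rot: [-2.646, -1.694, 0.001]
contact_force: [-0.1, 0.5, -1.6]
gripper_width: 21.7
finger_force: 35.0
shift units [0.001 0.004 0.028] max 0.03
tooly yaw -24.74 t 23.0 pos [499.8 243.1 158.4] q6 0.67 F [-0.1  0.5 -1.6] w 21.7
turn about tool z, units(4deg): -22.48
968 (array([501.7, 249.1]), array([37.8, 49.6]), 64.0)
```

View pics/w5.png

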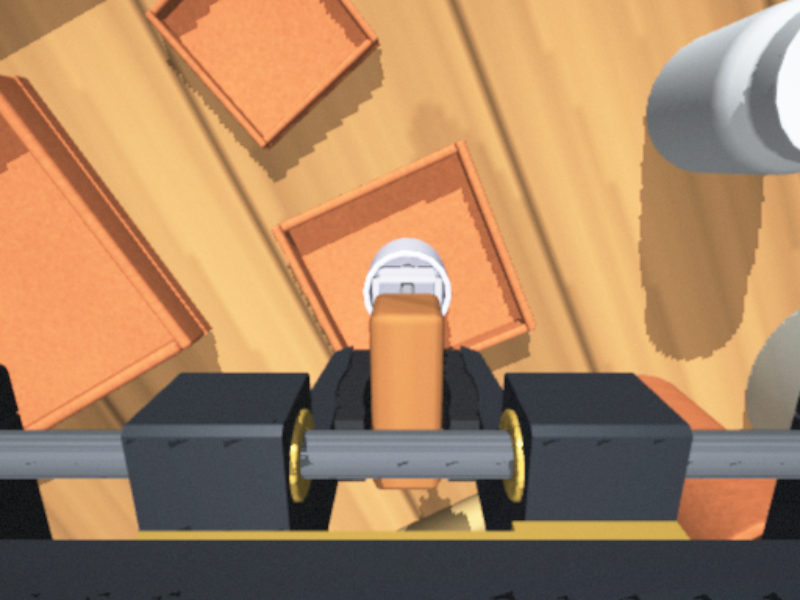

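The canister stands upright in the tray at (407,280) with its weight off the key, and the slot is still across the handle. I turn the key back and raise it gently.

```bash

python3 -m pendant '{"delta_pos":[[0,0,0],[0,0,0],[0,0,0],[0,0,0],[0,0,0],[0,0,0],[0,0,0],[0,0,0],[0,0,0],[0,0,0]],"angular":[[0,0,1],[0,0,1],[0,0,1],[0,0,1],[0,0,1],[0,0,1],[0,0,1],[0,0,1],[0,0,1],[0,0,1]],"claw":[0,0,0,0,0,0,0,0,0,0]}'
python3 -m pendant '{"delta_pos":[[0,0,0],[0,0,0],[0,0,0],[0,0,0],[0,0,0],[0,0,0],[0,0,0],[0,0,0],[0,0,0],[0,0,0]],"angular":[[0,0,1],[0,0,1],[0,0,1],[0,0,1],[0,0,1],[0,0,1],[0,0,1],[0,0,1],[0,0,1],[0,0,1]],"claw":[0,0,0,0,0,0,0,0,0,0]}'
python3 -m pendant '{"delta_pos":[[0,0,0],[0,0,0],[0,0,0],[0,0,0],[0,0,0],[0,0,0],[0,0,0],[0,0,0],[0,0,0],[0,0,0]],"angular":[[0,0,1],[0,0,1],[0,0,0.5],[0,0,0],[0,0,0],[0,0,0],[0,0,0],[0,0,0],[0,0,0],[0,0,0]],"claw":[0,0,0,0,0,0,0,0,0,0]}'
python3 - <<'E'
from h import *
go(500,243,176,-114.8)
img,d,W,T,f,p=cloud("wrist"); cv2.imwrite("pics/w6.png",cv2.resize(img[100:250,180:340],(640,600)))
slot(W,T[:3,3],np.array([500,243]),50)
E
```

```text
t: 24.05
tool_pos: [500.0, 243.1, 158.9]
tcp_rot: [-3.067, -0.683, -0.0]
contact_force: [0.1, -0.3, -1.4]
gripper_width: 21.7
finger_force: 35.0
t: 25.05
tool_pos: [500.0, 243.1, 158.8]
tcp_rot: [-3.115, 0.407, -0.0]
contact_force: [0.2, -1.0, -1.2]
gripper_width: 21.6
finger_force: 35.0
t: 26.05
tool_pos: [499.9, 243.1, 158.7]
tcp_rot: [-3.069, 0.673, -0.0]
contact_force: [-0.3, -0.4, -1.8]
gripper_width: 21.9
finger_force: 35.0
shift units [ 0.002  0.    -0.345] max 0.35
tooly yaw -114.73 t 26.05 pos [499.9 243.1 158.7] q6 2.24 F [-0.3 -0.4 -1.8] w 21.9
turn about tool z, units(4deg): 0.02
slot n 96 c [505.4 235.7  50. ] angle 158.6 dims [ 5.  15.9] rect (array([504.8, 236.2]), array([ 4.5, 15.7]), 65.7) rimfit (array([501.19049555, 242.20850789]), np.float64(20.432433064468576))
```

View pics/w6.png

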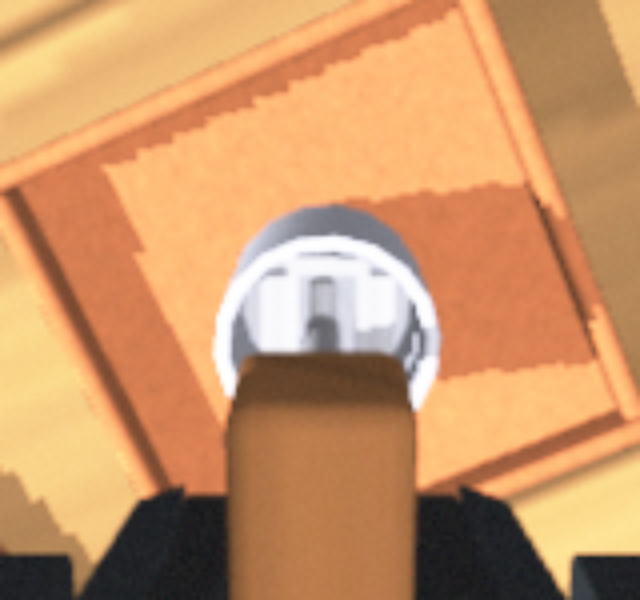

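The slot runs along the handle and the bar sits centred in it at about (322,310). I raise slowly.

```bash

python3 -m pendant '{"delta_pos":[[0,0,-0.04],[0,0,-0.04],[0,0,-0.04],[0,0,-0.04],[0,0,-0.04],[0,0,-0.04],[0,0,-0.04],[0,0,-0.04],[0,0,0],[0,0,0]],"angular":[[0,0,0],[0,0,0],[0,0,0],[0,0,0],[0,0,0],[0,0,0],[0,0,0],[0,0,0],[0,0,0],[0,0,0]],"claw":[0,0,0,0,0,0,0,0,0,0]}'
python3 - <<'E'
from h import *
print(np.mean([(robot.snapshot("wrist"),robot.read_state()["contact_force"][2])[1] for _ in range(4)]))
img,d,W,T,f,p=cloud("wrist")
q=box(W,(500,243),45,42,75); print(np.percentile(q[:,2],[5,50,95]).round(1))
go(500,243,176,-114.8)
E
```

```text
t: 27.1
tool_pos: [499.9, 243.1, 174.7]
tcp_rot: [3.069, -0.673, -0.0]
contact_force: [0.1, 0.4, -1.1]
gripper_width: 21.4
finger_force: 35.0
-1.2708849307197059
[46.9 50.  52.8]
shift units [ 0.003 -0.    -0.028] max 0.03
tooly yaw -114.74 t 27.35 pos [499.9 243.1 174.6] q6 2.24 F [ 0.5  0.3 -2. ] w 21.9
turn about tool z, units(4deg): 0.02
```

```bash

python3 -m pendant '{"delta_pos":[[0,0,-0.06],[0,0,-0.06],[0,0,-0.06],[0,0,-0.1],[0,0,-0.3],[0,0,-0.5],[0,0,-0.5],[0,0,-0.5],[0,0,-0.5],[0,0,-0.5]],"angular":[[0,0,0],[0,0,0],[0,0,0],[0,0,0],[0,0,0],[0,0,0],[0,0,0],[0,0,0],[0,0,0],[0,0,0]],"claw":[0,0,0,0,0,0,0,0,0,0]}'
python3 -m pendant '{"delta_pos":[[0,0,0],[0,0,0],[0,0,0],[0,0,0],[0,0,0],[0,0,0],[0,0,0],[0,0,0],[0,0,0],[0,0,0]],"angular":[[0,0,-1],[0,0,-1],[0,0,-1],[0,0,-1],[0,0,-1],[0,0,-1],[0,0,-1],[0,0,-1],[0,0,-1],[0,0,-1]],"claw":[0,0,0,0,0,0,0,0,0,0]}'
python3 - <<'E'
from h import *
img,d,W,T,f,p=cloud("top")
for r in robot.regions_of("top","canister_center")[:1]:
    q=W[r["region"]];q=q[~np.isnan(q[:,0])]; print(r["conf"],np.median(q,0),q.min(0),q.max(0))
q=box(W,(500,243),50,42,75);print(len(q),circ(q) if len(q)>3 else 0, rect(q) if len(q) else 0)
go(444,-291.2,329,-69.8)
E
```

```text
t: 28.35
tool_pos: [499.7, 243.0, 330.2]
tcp_rot: [-3.069, 0.673, -0.001]
contact_force: [1.0, -0.6, -2.0]
gripper_width: 21.9
finger_force: 35.0
t: 29.35
tool_pos: [499.8, 243.0, 329.1]
tcp_rot: [3.113, 0.422, 0.0]
contact_force: [0.7, 0.6, -2.8]
gripper_width: 21.7
finger_force: 35.0
0.79 [498.93384503 241.20850645  47.2898385 ] [473.64785663 214.71805332   2.6808286 ] [531.18256232 278.19533656  57.71231881]
171 (array([498.30701133, 240.02948886]), np.float64(19.728530978905045)) (array([498.5, 240.4]), array([49.3, 48.4]), 64.3)
shift units [-3.897 10.012  0.   ] max 10.01
tooly yaw -74.7 t 29.45 pos [499.9 243.1 329.1] q6 1.55 F [-0.7  0.5 -0.5] w 21.4
turn about tool z, units(4deg): -1.23
```

```bash

python3 -m pendant '{"delta_pos":[[0,0,0],[0,0,0],[-0.368,0.75,0],[-0.368,0.75,0],[-0.368,0.75,0],[-0.368,0.75,0],[-0.368,0.75,0],[-0.368,0.75,0],[-0.368,0.75,0],[-0.368,0.75,0]],"angular":[[0,0,-0.615],[0,0,-0.615],[0,0,0],[0,0,0],[0,0,0],[0,0,0],[0,0,0],[0,0,0],[0,0,0],[0,0,0]],"claw":[0,0,0,0,0,0,0,0,0,0]}'
python3 -m pendant '{"delta_pos":[[-0.368,0.75,0],[-0.368,0.75,0],[-0.368,0.75,0],[-0.368,0.75,0],[-0.196,0.4,0],[-0.098,0.2,0],[-0.02,0.04,0],[0,0,0],[0,0,0],[0,0,0]],"angular":[[0,0,0],[0,0,0],[0,0,0],[0,0,0],[0,0,0],[0,0,0],[0,0,0],[0,0,0],[0,0,0],[0,0,0]],"claw":[0,0,0,0,0,0,0,0,0,0]}'
python3 - <<'E'
from h import *
go(444.3,-291.4,285,-69.8)
E
```

```text
t: 30.45
tool_pos: [464.7, -90.9, 329.1]
tcp_rot: [3.093, 0.547, 0.001]
contact_force: [0.1, -0.6, -1.1]
gripper_width: 22.0
finger_force: 35.0
t: 31.45
tool_pos: [444.5, -290.0, 329.0]
tcp_rot: [3.092, 0.552, 0.0]
contact_force: [-0.2, 1.2, -1.8]
gripper_width: 21.7
finger_force: 35.0
shift units [-0.013  0.025  0.88 ] max 0.88
tooly yaw -69.76 t 31.45 pos [ 444.5 -290.   329. ] q6 0.42 F [-0.2  1.2 -1.8] w 21.7
turn about tool z, units(4deg): 0.01
```

```bash

python3 -m pendant '{"delta_pos":[[-0.012,0.025,0],[0,0,0.1],[0,0,0.2],[0,0,0.25],[0,0,0.2],[0,0,0.15],[0,0,0.08],[0,0,0],[0,0,0],[0,0,0]],"angular":[[0,0,0],[0,0,0],[0,0,0],[0,0,0],[0,0,0],[0,0,0],[0,0,0],[0,0,0],[0,0,0],[0,0,0]],"claw":[0,0,0,0,0,0,0,0,0,0]}'
python3 - <<'E'
from h import *
go(444.3,-291.4,160,-69.8)
img,d,W,T,f,p=cloud("wrist"); cv2.imwrite("pics/w7.png",cv2.resize(img[60:290,140:400],(680,600)))
p=box(W,(455,-287),75,136,150);
q=(p[:,:2]-[444.3,-291.4])@np.array([[.938,.345],[-.345,.938]]).T
f=q[q[:,0]>8]; print(len(f),np.histogram(f[:,1],np.arange(-25,26,2)))
E
```

```text
t: 32.45
tool_pos: [444.2, -292.4, 280.2]
tcp_rot: [3.092, 0.55, 0.001]
contact_force: [0.2, -0.7, -1.7]
gripper_width: 22.2
finger_force: 35.0
shift units [ 0.008 -0.021  2.404] max 2.4
tooly yaw -69.82 t 32.45 pos [ 444.2 -292.4  280.2] q6 0.42 F [ 0.2 -0.7 -1.7] w 22.2
turn about tool z, units(4deg): -0.01
1935 (array([ 25,  51,  47,  48,  86, 121, 122, 125, 124,  66,  66,  44,  44,
        44,  43,  43, 108, 122, 123, 129, 128,  83,  44,  44,  42]), array([-25, -23, -21, -19, -17, -15, -13, -11,  -9,  -7,  -5,  -3,  -1,
         1,   3,   5,   7,   9,  11,  13,  15,  17,  19,  21,  23,  25]))
```

View pics/w7.png

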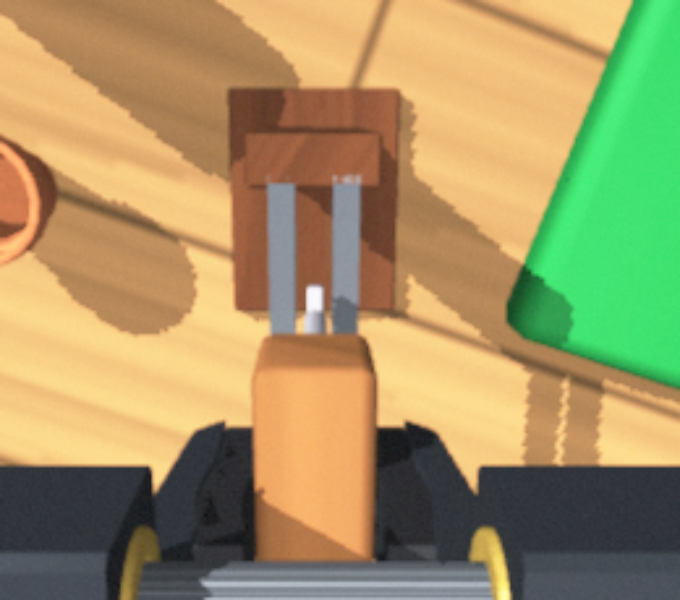

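The crossbar shows at (315,300), centred between the rails at (283) and (346). I lower it.

```bash

python3 -m pendant '{"delta_pos":[[0.008,-0.02,0],[0,0,0.08],[0,0,0.08],[0,0,0.08],[0,0,0.08],[0,0,0.08],[0,0,0.1],[0,0,0.1],[0,0,0],[0,0,0]],"angular":[[0,0,0],[0,0,0],[0,0,0],[0,0,0],[0,0,0],[0,0,0],[0,0,0],[0,0,0],[0,0,0],[0,0,0]],"claw":[0,0,0,0,0,0,0,0,0,0]}'
python3 - <<'E'
from h import *
go(444.3,-291.4,162,-69.8)
E
```

```text
t: 33.5
tool_pos: [444.1, -291.3, 249.7]
tcp_rot: [-3.093, -0.55, 0.0]
contact_force: [0.0, 0.4, -1.7]
gripper_width: 21.6
finger_force: 35.0
shift units [0.003 0.004 1.754] max 1.75
tooly yaw -69.82 t 33.5 pos [ 444.1 -291.3  249.7] q6 0.42 F [ 0.   0.4 -1.7] w 21.6
turn about tool z, units(4deg): -0.01
```

Through the gap with no contact.

```bash

python3 -m pendant '{"delta_pos":[[0,0,0.15],[0,0,0.25],[0,0,0.25],[0,0,0.25],[0,0,0.25],[0,0,0.25],[0,0,0.2],[0,0,0.12],[0,0,0.03],[0,0,0]],"angular":[[0,0,0],[0,0,0],[0,0,0],[0,0,0],[0,0,0],[0,0,0],[0,0,0],[0,0,0],[0,0,0],[0,0,0]],"claw":[0,0,0,0,0,0,0,0,0,0]}'
python3 -m pendant '{"delta_pos":[[0,0,0.02],[0,0,0.01],[0,0,0.01],[0,0,0.01],[0,0,0],[0,0,0],[0,0,0],[0,0,0],[0,0,0],[0,0,0]],"angular":[[0,0,0],[0,0,0],[0,0,0],[0,0,0],[0,0,0],[0,0,0],[0,0,0],[0,0,0],[0,0,0],[0,0,0]],"claw":[0,0,0,0,0,0,0,0,0,0]}'
python3 - <<'E'
from h import *
go(444.3,-291.4,159,-69.8)
E
```

```text
t: 34.5
tool_pos: [444.2, -291.3, 162.3]
tcp_rot: [3.093, 0.55, 0.0]
contact_force: [0.0, -0.2, -1.8]
gripper_width: 21.3
finger_force: 35.0
t: 35.5
tool_pos: [444.1, -291.2, 159.7]
tcp_rot: [3.093, 0.55, -0.0]
contact_force: [0.7, 0.8, -1.1]
gripper_width: 21.5
finger_force: 35.0
shift units [0.002 0.004 0.014] max 0.01
tooly yaw -69.82 t 35.5 pos [ 444.1 -291.2  159.7] q6 0.42 F [ 0.7  0.8 -1.1] w 21.5
turn about tool z, units(4deg): -0.0
```

```bash

python3 -m pendant '{"delta_pos":[[0,0,0.01],[0,0,0.01],[0,0,0],[0,0,0],[0,0,0],[0,0,0],[0,0,0],[0,0,0],[0,0,0],[0,0,0]],"angular":[[0,0,0],[0,0,0],[0,0,0],[0,0,0],[0,0,0],[0,0,0],[0,0,0],[0,0,0],[0,0,0],[0,0,0]],"claw":[0,0,0,0,0,0,0,0,0,0]}'
python3 - <<'E'
from h import *
go(444.3,-291.4,159,-69.8)
E
```

```text
t: 36.5
tool_pos: [444.2, -291.3, 159.2]
tcp_rot: [3.093, 0.55, 0.0]
contact_force: [-1.4, 1.7, 5.2]
gripper_width: 21.8
finger_force: 35.0
shift units [0.002 0.003 0.004] max 0.0
tooly yaw -69.81 t 36.5 pos [ 444.2 -291.3  159.2] q6 0.42 F [-1.4  1.7  5.2] w 21.8
turn about tool z, units(4deg): -0.0
```

Collar is seated (+5 N). Release and rise.

```bash

python3 -m pendant '{"delta_pos":[[0,0,0],[0,0,0],[0,0,0],[0,0,0],[0,0,0],[0,0,0],[0,0,0],[0,0,0],[0,0,0],[0,0,0]],"angular":[[0,0,0],[0,0,0],[0,0,0],[0,0,0],[0,0,0],[0,0,0],[0,0,0],[0,0,0],[0,0,0],[0,0,0]],"claw":[30,40,60,80,100,100,100,100,100,100]}'
python3 -m pendant '{"delta_pos":[[0,0,-0.1],[0,0,-0.2],[0,0,-0.3],[0,0,-0.4],[0,0,-0.4],[0,0,-0.4],[-0.4,0,0],[-0.5,0,0],[-0.5,0,0],[-0.2,0,0]],"angular":[[0,0,0],[0,0,0],[0,0,0],[0,0,0],[0,0,0],[0,0,0],[0,0,0],[0,0,0],[0,0,0],[0,0,0]],"claw":[100,100,100,100,100,100,100,100,100,100]}'
python3 - <<'E'
from h import *
img,d,W,T,f,p=cloud("wrist")
p=box(W,(444,-291),60,172,200);print("key",len(p),rect(p),p[:,2].mean())
s,_=robot.snapshot("scene"); t,_=robot.snapshot("top")
cv2.imwrite("pics/fin.png",np.hstack([cv2.resize(img,(400,300)),cv2.resize(s[100:340,140:460],(400,300))]))
go(444,-291,159,-69.8)
E
```

```text
t: 37.5
tool_pos: [444.1, -291.3, 158.7]
tcp_rot: [3.093, 0.55, -0.0]
contact_force: [-0.1, 0.6, -0.6]
gripper_width: 88.1
finger_force: 0.0
t: 38.5
tool_pos: [367.8, -319.4, 249.6]
tcp_rot: [3.092, 0.548, 0.0]
contact_force: [0.2, 0.0, -0.3]
gripper_width: 88.1
finger_force: 0.0
key 2799 (array([ 443.5, -290.3]), array([59., 22.]), 20.1) 181.13107364804466
shift units [ 1.595 -0.012  1.806] max 1.81
tooly yaw -69.87 t 38.65 pos [ 369.3 -318.9  249.3] q6 0.27 F [-0.5 -0.3 -0.2] w 88.2
turn about tool z, units(4deg): -0.02
```

View pics/fin.png

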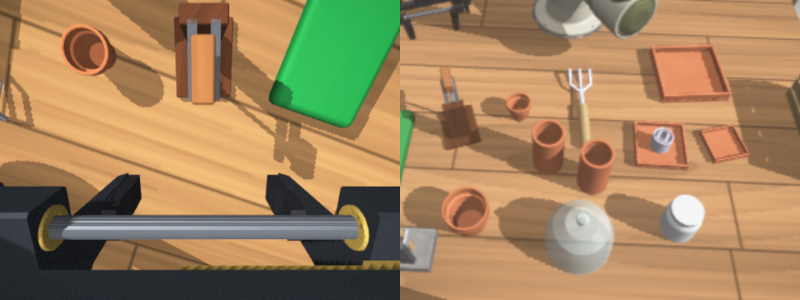

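The key hangs in its rack at (203,70), and the canister stands upright in the middle tray at (662,140). Everything else is where it was, so I hand in.

```bash
python3 -c "
from workcell import robot
print(robot.close_job())"
```

```text
the job is handed in; nothing more can be done
None
```

The canister stands upright in the middle-sized tray, the key hangs back between its rack rails, and I handed the job in at about 38.7 s; the judging result was not reported back.

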